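# Load the spice caddy by the mixer

## Robot

A 6-joint arm with a two-finger parallel gripper is mounted at the origin on the work surface. World frame = base frame: x ahead of the robot, y to its left, z up, the work surface at z = 0. Lengths are in m, angles in rad, forces in N, time in s.
With the tool pointing down it reaches from about 0.3 to 0.875 m from the base axis. Payload 4.2 kg.
Tool frame: the origin (TCP) lies on the centre line of the jaws, within the pads' length; the fingertips stand 17 mm ahead of it and the grasp point (between the pads) lies 2 mm behind it; z points along the fingers, y is the line along which they close (so a half turn about z gives the same grasp; the last joint's range is limited). The gripper opens to 85 mm and grips with 20 to 120 N. Pads are 22 mm wide; open, the fingers measure 114 mm over their backs; the gripper's body (76 mm by 85 mm) begins 54 mm behind the grasp point. The pads swing forward as they close: fully open they stand 13 mm farther back than shut.
Start: joints at [1.156, 0.32, 1.565, -0, 1.257, -0.02], TCP at [0.221, 0.531, 0.223] pointing down, gripper open.
Joint ranges: [-3.11, 3.11], [-0.84, 2.01], [0.21, 2.61], [-1.34, 4.49], [0.05, 2.63], [-2.56, 2.56]. Speed limits (rad/s): [2.57, 2.57, 3.14, 3.14, 3.14, 3.14].

## Interface

Orientations are given as a unit quaternion [x, y, z, w].
In Python, from station import ctrl gives the robot as it stands. Calls block until the motion is done:
- ctrl.goto(position, orientation): joint-space move of the TCP to a pose.
- ctrl.move_l(position, rot=None, v=0.15, f_stop=None): straight line of the TCP; rot=None keeps the orientation; v is the mean speed in m/s. With f_stop (N) it stops when the force on the tool has changed by that much, and returns True; else False.
- ctrl.move_joints(angles): joint-space move.
- ctrl.set_gripper(opening, force=None): finger opening in m; force is the grip in N (None keeps the last); returns when the fingers have stopped.
- ctrl.wait(seconds).
- ctrl.inverse_kinematics(position, orientation): joint angles nearest the present ones, or None.
- ctrl.sense(): the state.
- ctrl.capture(name): name is "side" or "top" or "wrist"; returns the picture (384x512x3 uint8, blue, green, red); there is no depth.
- ctrl.camera_params(name): a dict with "fx", "fy", "cx", "cy" (pixels), "world_from_camera" (4x4, takes a point from camera to world coordinates); the wrist camera has in their place "tool_from_camera" (4x4, takes a point from camera to tool coordinates, whose origin is the TCP and whose axes are the flange's). Camera axes: x right, y down, z forward; pixel columns grow to the right and rows downward; lengths in m; the calibration is good to about 2 mm. A picture is of the moment at which its call begins: read the wrist's pose just before it. camera_params takes no time and is no camera call.
A pose or a line that the arm cannot do raises ctrl.PlanningError and nothing moves.
- ctrl.job_done(): hands the job in; it is judged then, once.
The state is a dict: "clock": time; "q": joint angles; "qd": joint speeds; "joint_torque": joint torques, N m; "eef_pos": TCP position; "orientation": TCP orientation; "wrist_force": force on the tool from outside, world axes, zero at the start; "moment": the same for the moment, N m; "opening": finger opening in m; "grasp_force": force on a finger pad.
Only numpy, scipy, OpenCV 4.12 (cv2) and the standard library are available. Lean on these libraries where they do the work, as an engineer would, in place of code of your own. Each camera call takes 0.05 s, during which the arm holds its last target. There are 200 camera calls.

## Task

Get the spice caddy ready for baking: stand the red-, green- and blue-lidded spice jars upright in the caddy, each in the bay whose liner has the colour of its lid. Set the glass jars down gently, without dropping them or tipping them over. The white- and black-lidded jars belong elsewhere: leave them and the orange bowl where they are.

Things in the scene. Friction and masses are not known exactly. Their poses are not given: they have to be found in the camera images.
- jar_red_mid (a point): Loose spice jar: amber glass cylinder with a red screw lid of the same width, 46 mm in diameter, 90 mm tall, 0.12 to 0.26 kg. This point is its centre, 45 mm above its underside; z is its axis, up. It belongs in the caddy bay with the red liner.
- jar_green_mid (a point): Loose spice jar: amber glass cylinder with a green screw lid of the same width, 46 mm in diameter, 90 mm tall, 0.12 to 0.26 kg. This point is its centre, 45 mm above its underside; z is its axis, up. It belongs in the caddy bay with the green liner.
- jar_blue_mid (a point): Loose spice jar: amber glass cylinder with a blue screw lid of the same width, 46 mm in diameter, 90 mm tall, 0.12 to 0.26 kg. This point is its centre, 45 mm above its underside; z is its axis, up. It belongs in the caddy bay with the blue liner.
- jar_white_mid (a point): Loose spice jar: amber glass cylinder with a white screw lid of the same width, 46 mm in diameter, 90 mm tall, 0.12 to 0.26 kg. This point is its centre, 45 mm above its underside; z is its axis, up. It does not belong in the caddy: leave it alone.
- jar_black_mid (a point): Loose spice jar: amber glass cylinder with a black screw lid of the same width, 46 mm in diameter, 90 mm tall, 0.12 to 0.26 kg. This point is its centre, 45 mm above its underside; z is its axis, up. It does not belong in the caddy: leave it alone.
- liner_red: Red square liner pad, 68 x 68 x 3 mm, fixed on the floor of one bay of the caddy. Its origin is the centre of its underside, which is also the centre of the bay; a jar standing on it has its underside 3 mm above this origin, 9 mm above the counter. Axes as the caddy's: y along the row of bays, z up.
- liner_green: Green square liner pad, 68 x 68 x 3 mm, fixed on the floor of one bay of the caddy. Its origin is the centre of its underside, which is also the centre of the bay; a jar standing on it has its underside 3 mm above this origin, 9 mm above the counter. Axes as the caddy's: y along the row of bays, z up.
- liner_blue: Blue square liner pad, 68 x 68 x 3 mm, fixed on the floor of one bay of the caddy. Its origin is the centre of its underside, which is also the centre of the bay; a jar standing on it has its underside 3 mm above this origin, 9 mm above the counter. Axes as the caddy's: y along the row of bays, z up.
- caddy: Low open wooden caddy, 82 x 238 mm outside, walls 6 mm thick and 30 mm high, floor 6 mm; fixed to the counter. Three square bays of 70 x 70 mm in a row along its y axis, 76 mm from centre to centre, the middle one at its origin; each bay has a coloured liner, in an order that changes. Origin: centre of its underside on the counter; x across the row, z up.
- bowl: Empty orange plastic mixing bowl, loose, 200 mm across the rim, 85 mm high, 0.3 kg, a bystander on the counter. Origin: centre of its underside.
There are look-alikes about, which are no part of the job. What is shaped like the part that bears jar_red_mid but yellow is not meant. Leave any pink look-alike of the part that bears jar_blue_mid alone.

How it is judged:
By the outcome, as a careful person would: the job done as asked, in the order asked, and still so for the second after the job is handed in, with the robot touching nothing.
It also fails if it takes over 77 s, if anything falls off the work surface, if the arm or the gripper's body presses on something with over 40 N, if the wrist force passes 120 N, or if a joint passes its speed limit or range.

## Working session

There is one attempt and no reset: what is moved stays moved. The work goes in short steps, each a Python script; the robot and the scene stay as the last script left them, time stands still between calls to the robot, and variables do not carry over. Pictures are saved under pics/ and viewed, at most 14 in all, crops included, and the job is handed in when it is done.

```bash
mkdir -p pics; python3 - <<'E'
from station import ctrl
import cv2,numpy as np
np.set_printoptions(precision=4,suppress=True)
for n in("top","side"):
    cv2.imwrite(f"pics/{n}0.png",cv2.resize(ctrl.capture(n),(800,600),interpolation=cv2.INTER_CUBIC))
for n in("top","side","wrist"): print(n,ctrl.camera_params(n))
s=ctrl.sense();print(s["clock"],s["orientation"],s["opening"])
E
```

```text
top {'fx': 442.77878220103213, 'fy': 442.77878220103213, 'cx': 263.3507716471944, 'cy': 190.46977857038382, 'world_from_camera': array([[-0.061 , -0.9745,  0.2161,  0.2429],
       [-0.9981,  0.0601, -0.0106, -0.0634],
       [-0.0027, -0.2163, -0.9763,  1.275 ],
       [ 0.    ,  0.    ,  0.    ,  1.    ]])}
side {'fx': 454.50088903854316, 'fy': 454.50088903854316, 'cx': 262.2752688404271, 'cy': 188.89887204568043, 'world_from_camera': array([[ 0.9853, -0.1205,  0.1213,  0.3255],
       [-0.1709, -0.7066,  0.6866, -1.1739],
       [ 0.003 , -0.6973, -0.7168,  1.2185],
       [ 0.    ,  0.    ,  0.    ,  1.    ]])}
wrist {'fx': 301.4200670121185, 'fy': 301.4200670121185, 'cx': 259.25946496369716, 'cy': 189.4328193020882, 'tool_from_camera': array([[ 0.0007, -0.9653, -0.2611,  0.0651],
       [ 1.    ,  0.0006,  0.0005,  0.0011],
       [-0.0003, -0.2611,  0.9653, -0.1511],
       [ 0.    ,  0.    ,  0.    ,  1.    ]])}
0.1 [ 0.1961  0.9806 -0.0008 -0.0002] 0.0859383612637989
```

View pics/top0.png

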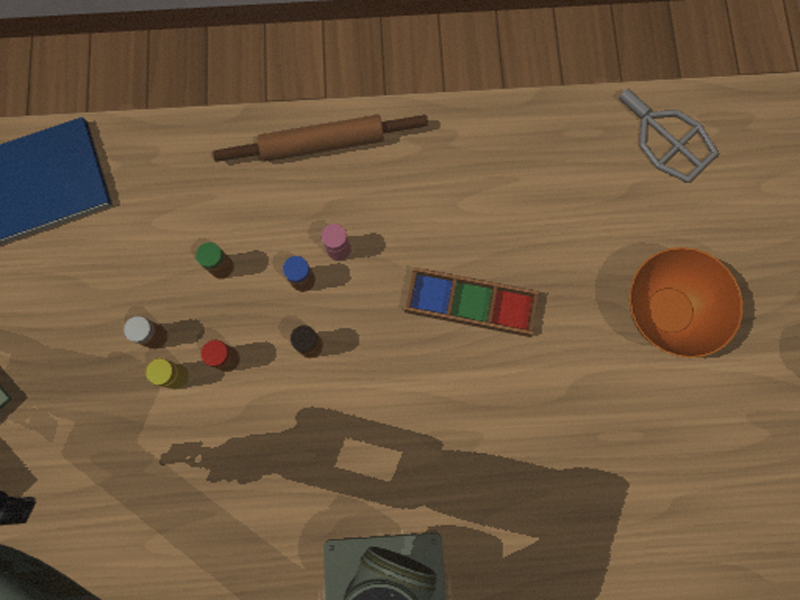

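View pics/side0.png

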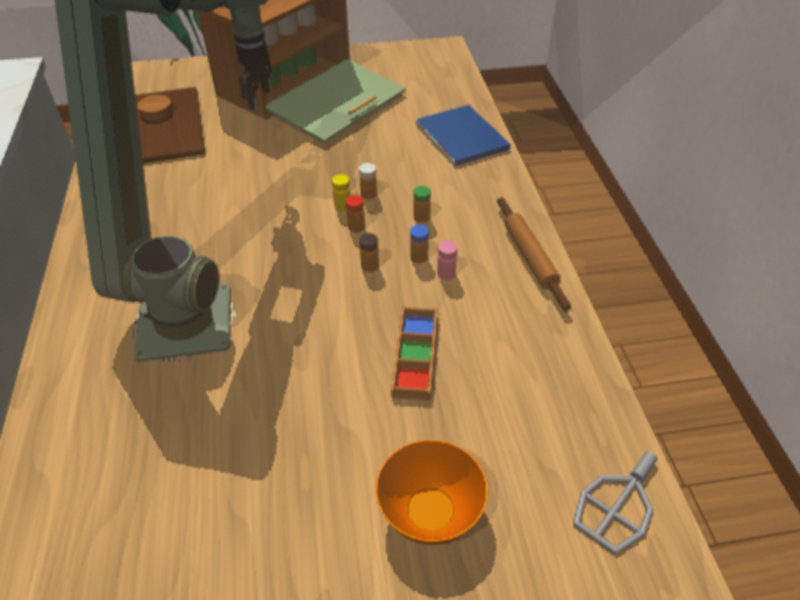

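The top picture shows the lids (800×600 px): green (210,255), blue (296,268), pink (335,236), white (137,329), red (214,352), yellow (160,371) and black (305,338). The liners are blue (432,294), green (474,302) and red (516,310), and the bowl is well away. The side picture agrees. Next I'll project both and compare.

```bash
cat > h.py <<'E'
from station import ctrl
import cv2,numpy as np
from scipy.spatial.transform import Rotation as R
np.set_printoptions(precision=4,suppress=True)
def ray(P,T,u,v,z):
    d=T[:3,:3]@[(u-P["cx"])/P["fx"],(v-P["cy"])/P["fy"],1]
    return T[:3,3]+d*(z-T[2,3])/d[2]
def fixed(n,u,v,z):
    P=ctrl.camera_params(n); return ray(P,P["world_from_camera"],u/1.5625,v/1.5625,z)
def quat(yaw): # tool down; closing line (tool y) at angle yaw+90deg mod 180
    return (R.from_euler("z",yaw)*R.from_quat([1,0,0,0])).as_quat()
E
python3 - <<'E'
from h import *
top=dict(green=(210,255),blue=(296,268),pink=(335,236),white=(137,329),red=(214,352),yellow=(160,371),black=(305,338))
side=dict(green=(422,192),blue=(419,232),pink=(447,248),white=(367,171),red=(354,202),yellow=(341,182),black=(368,242))
for k in top: print(k,fixed("top",*top[k],.09)[:2],fixed("side",*side[k],.09)[:2])
for k,a,b in(("blue",(432,294),(419,327)),("green",(474,302),(416,352)),("red",(516,310),(413,380))): print("liner",k,fixed("top",*a,.009)[:2],fixed("side",*b,.009)[:2])
E
```

```text
green [0.6048 0.277 ] [0.611 0.268]
blue [0.5714 0.1247] [0.575  0.1141]
pink [0.6264 0.0535] [0.63  0.046]
white [0.4788 0.4035] [0.4828 0.3821]
red [0.4302 0.2697] [0.4331 0.2562]
yellow [0.403  0.3623] [0.4093 0.3454]
black [0.445  0.1123] [0.4482 0.0986]
liner blue [ 0.5277 -0.116 ] [ 0.5335 -0.1184]
liner green [ 0.5075 -0.1934] [ 0.5137 -0.1898]
liner red [ 0.4875 -0.2703] [ 0.4938 -0.2647]
```

```bash
cat >> h.py <<'E'
def look(name):
    s=ctrl.sense(); T=np.eye(4); T[:3,:3]=R.from_quat(s["orientation"]).as_matrix(); T[:3,3]=s["eef_pos"]
    im=ctrl.capture("wrist"); P=ctrl.camera_params("wrist"); T=T@P["tool_from_camera"]
    np.save(f"pics/{name}.npy",T); cv2.imwrite(f"pics/{name}.png",cv2.resize(im,(800,600),interpolation=cv2.INTER_CUBIC))
def wr(name,u,v,z): return ray(ctrl.camera_params("wrist"),np.load(f"pics/{name}.npy"),u/1.5625,v/1.5625,z)
E
python3 - <<'E'
from h import *
ctrl.goto([.51,-.17,.25],quat(np.radians(75.5))); look("caddy"); print(ctrl.sense()["q"],ctrl.sense()["clock"])
ctrl.goto([.53,.19,.30],quat(np.pi/2)); look("jars"); print(ctrl.sense()["q"],ctrl.sense()["clock"])
E
```

```text
[-0.3419  0.2443  1.6025  0.0002  1.2949 -0.0901] 2.825
[ 0.322   0.2631  1.4529 -0.0005  1.4261  0.3237] 4.2417
```

View pics/caddy.png

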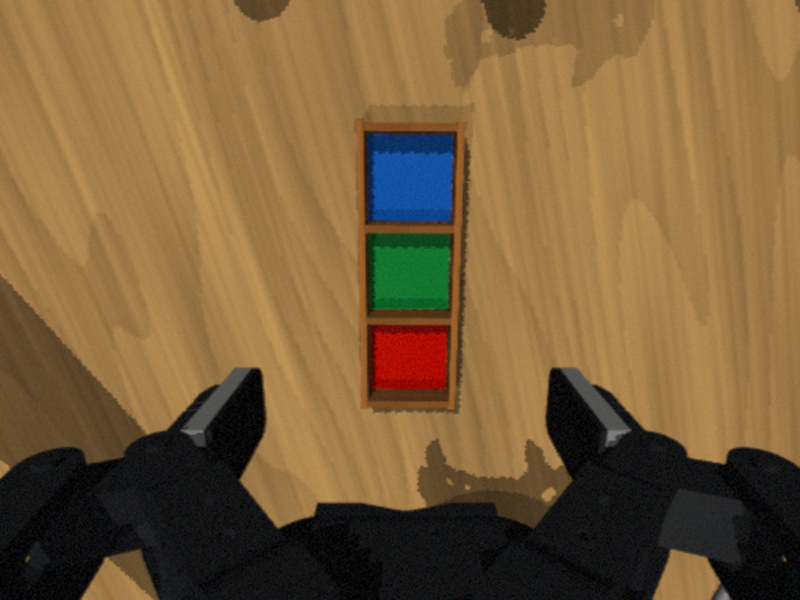

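View pics/jars.png

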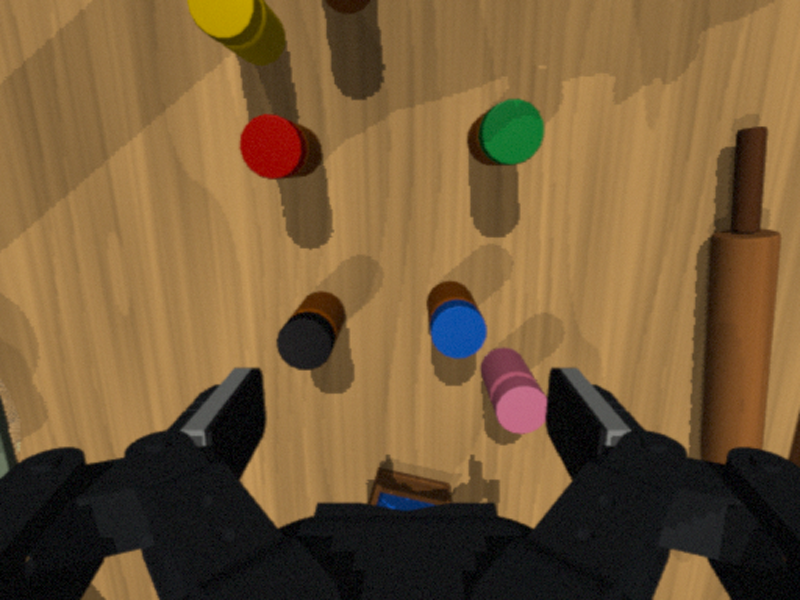

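The caddy picture shows rim corners at (358,122), (465,123), (457,410) and (362,407), with liners blue (411,178), green (411,271) and red (411,357). The jar picture shows lid tops red (272,147), green (512,132), blue (458,329), black (305,340) and pink (520,406).

```bash
python3 - <<'E'
from h import *
for k,p in dict(red=(272,147),green=(512,132),blue=(458,329),black=(305,340),pink=(520,406)).items(): print(k,wr("jars",*p,.09)[:2])
c=np.array([wr("caddy",*p,.03)[:2] for p in((358,122),(465,123),(457,410),(362,407))])
print(c,"w",np.linalg.norm(c-np.roll(c,-1,0),axis=1),"centre",c.mean(0)); d=c[0]+c[1]-c[2]-c[3]; print("row dir deg",np.degrees(np.arctan2(d[1],d[0])))
for k,v in(("blue",178),("green",271),("red",357)): print(k,wr("caddy",411,v,.009)[:2])
E
```

```text
red [0.434  0.2708]
green [0.6088 0.2811]
blue [0.5741 0.1302]
black [0.4497 0.1207]
pink [0.6286 0.0613]
[[ 0.5022 -0.0637]
 [ 0.579  -0.0841]
 [ 0.5211 -0.3132]
 [ 0.4415 -0.2898]] w [0.0794 0.2363 0.083  0.2341] centre [ 0.511  -0.1877]
row dir deg 75.39289554198633
blue [ 0.5306 -0.113 ]
green [ 0.5117 -0.1874]
red [ 0.4925 -0.2635]
```

```bash
cat >> h.py <<'E'
J=dict(red=(.433,.270),green=(.607,.280),blue=(.573,.129))
B=dict(red=(.492,-.261),green=(.511,-.1875),blue=(.530,-.114))
def pick(k):
    x,y=J[k]; q=quat(np.pi/2)
    ctrl.goto([x,y,.17],q); ctrl.set_gripper(.08)
    print("hit",ctrl.move_l([x,y,.060],f_stop=8)); ctrl.set_gripper(.03,40)
    s=ctrl.sense(); print(k,"grip",s["opening"],s["grasp_force"],s["eef_pos"])
    ctrl.move_l([x,y,.22],v=.2); s=ctrl.sense(); print("lifted",s["opening"],s["grasp_force"],s["wrist_force"],s["clock"])
def place(k):
    x,y=B[k]; q=quat(np.radians(75.5))
    ctrl.goto([x,y,.22],q); ctrl.move_l([x,y,.080],v=.15); ctrl.wait(.2)
    hit=ctrl.move_l([x,y,.064],v=.02,f_stop=3); s=ctrl.sense(); print("down",hit,s["eef_pos"],s["wrist_force"])
    ctrl.set_gripper(.066); ctrl.move_l([x,y,.22],v=.2); print(ctrl.sense()["clock"])
E
python3 - <<'E'
from h import *
pick("blue"); look("lift1")
E
```

```text
hit False
blue grip 0.04457818641390068 40.79993963241577 [0.5734 0.1291 0.0611]
lifted 0.0444762651415617 41.002212166786194 [-0.5924 -0.1036 -1.6467] 7.375
```

View pics/lift1.png

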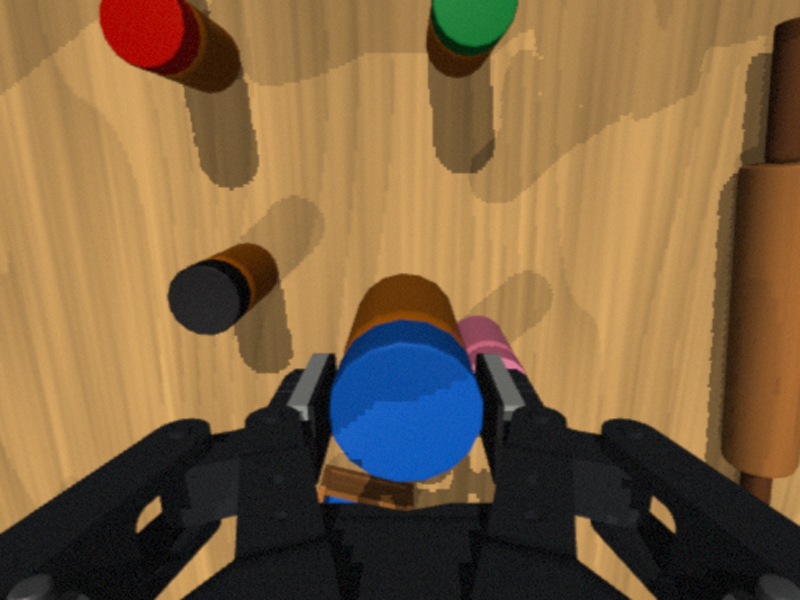

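The blue jar is held upright between the pads, with its lid at (407,400). I'll place it and check.

```bash
python3 - <<'E'
from h import *
print("lid",wr("lift1",407,400,.250)[:2])
place("blue"); look("pl1")
E
```

```text
lid [0.5742 0.1331]
down True [ 0.5299 -0.114   0.0701] [0.1587 0.1754 3.9477]
11.475
```

View pics/pl1.png

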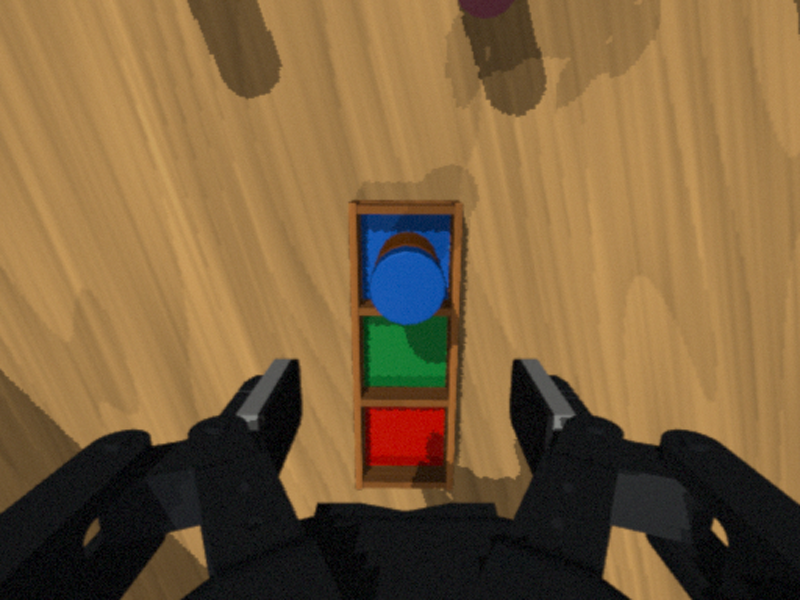

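The blue jar stands in the blue bay, with its lid at (408,286) and contact at the expected height. Now the other two.

```bash
python3 - <<'E'
from h import *
print("blue lid",wr("pl1",408,286,.099)[:2])
for k in("green","red"):
    pick(k)
    if ctrl.sense()["opening"]<.04: break
    place(k)
look("end")
E
```

```text
blue lid [ 0.5314 -0.1146]
hit False
green grip 0.04401431129978227 40.698477029800415 [0.6077 0.2803 0.0613]
lifted 0.04423743088151782 41.11872911453247 [ 0.2519  0.258  -2.0226] 15.5667
down True [ 0.511  -0.1876  0.0702] [ 0.606  -0.4576  3.8646]
20.375
hit False
red grip 0.044723229336994394 40.25767743587494 [0.4333 0.2703 0.061 ]
lifted 0.044896594129763816 40.943899154663086 [ 0.1148 -0.3027 -2.3821] 24.625
down True [ 0.4919 -0.261   0.0701] [-0.344   0.5018  3.4639]
29.6333
```

View pics/end.png

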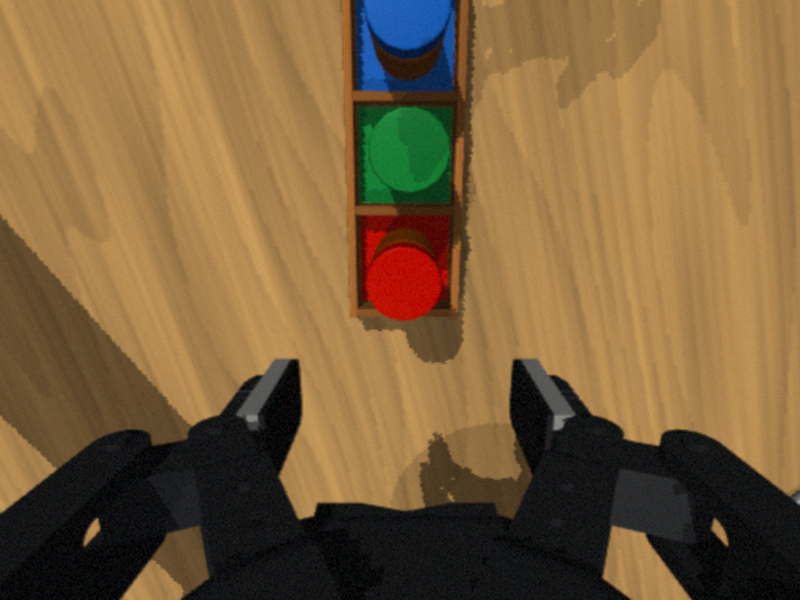

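All three jars stand upright in their own bays: blue (408,15), green (410,150), red (403,282). I'll take one last side look for bystanders, then hand in.

```bash
python3 - <<'E'
from h import *
cv2.imwrite("pics/side1.png",cv2.resize(ctrl.capture("side"),(800,600),interpolation=cv2.INTER_CUBIC))
E
```

```text
(no output)
```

View pics/side1.png

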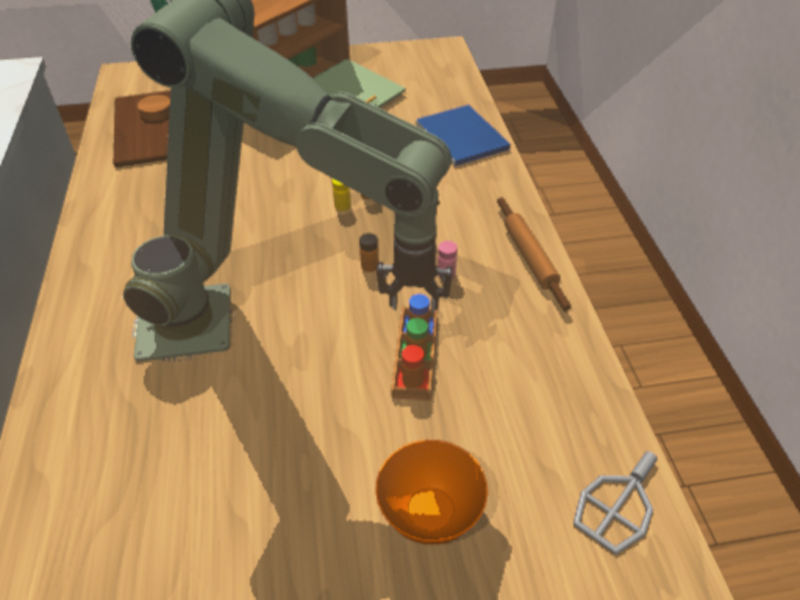

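The three jars are upright in the caddy around (415,340). The black, pink and yellow jars and the bowl are where they were. The white jar is mostly hidden behind the arm.

```bash
python3 -c "
from station import ctrl
print(ctrl.job_done())"
```

```text
the job is handed in; nothing more can be done
None
```

I stood the red, green and blue jars upright in their matching bays and handed the job in at about 30 s; the black jar and bowl look unmoved in the last picture, where the arm mostly hides the white jar.

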